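# Reset the turns counter of a sweet portioner to its zero stop

## Task

Zero the portioner's turns counter for the next batch: with a fingertip, push the upright post of the sprung reset arm round clockwise (seen from above), for as many turns as it takes, until it comes up against the zero stop inside; passing the green mark is not proof of it. Press it lightly against the stop for about a second so that it is fully home, never harder than about 15 N, then let go and leave the pointer at zero. Leave the decorated cups and the green clip where they are.

Things in the scene. Friction and masses are not known exactly. Their poses are not given: they have to be found in the camera images.
- counter (a joint): counter reading: angle (rad) of the hub with the red pointer on the white dial, counter-clockwise positive seen from above; 0 = at the hidden zero stop (pointer at the green mark), range 0 to 12, starts between 4 and 9.5, so often over a turn from zero. Stays where left; turns at about 0.8 N at the post. A small red hand on the blue housing turns a quarter as far.
- reset_arm: dark arm over the hub, its top 105 mm above the table, carrying an upright black post (a free-rolling sleeve), 13 mm in diameter, 105 to 145 mm above the table, 45 mm from the axis. A torsion spring joins it to the hub: at the stop the post yields 1 mm per newton and springs back when released. Origin on the dial axis, 89 mm above the table; the post is on its -x side.
- post_top (a point): centre of the top of the black post, 145 mm above the table, 45 mm from the dial axis
- dial_axis (a point): centre of the dial face (a flat white disc, radius 78 mm), 89 mm above the table; the dial's upright turning axis passes through it
- zero_mark (a point): green zero mark on the dial face, 64 mm from the axis, on the side of the outlet slot; the unloaded post and the red pointer lie over this direction when the counter is at 0
- portioner: fixed machine: white deck 85 mm high, reaching from 100 mm in front of (-x) to 115 mm behind (+x) its origin and 110 mm to either side; behind that a blue housing 135 mm high, to 270 mm behind, with a clear hopper of sweets on it (from 190 mm behind, top 175 mm high). Origin on the table under the dial axis, x pointing to the blue housing.
- red_cup: loose red-striped paper cup with sweets, 66 mm wide, 98 mm high; origin at the centre of its underside
- blue_cup: loose blue-striped paper cup with sweets, 66 mm wide, 98 mm high; origin at the centre of its underside
- green_clip: loose green plastic bag clip, 150 x 15 x 11 mm, lying flat; origin at the centre of its underside, long along its y

How it is judged:
By the outcome, as a careful person would: the job done as asked, in the order asked, and still so for the second after the job is handed in, with the robot touching nothing.
It also fails if it takes over 70 s, if anything falls off the work surface, if the arm or the gripper's body presses on something with over 40 N, if the wrist force passes 120 N, or if a joint passes its speed limit or range.

## Robot

A 6-joint arm with a two-finger parallel gripper is mounted at the origin on the work surface. World frame = base frame: x ahead of the robot, y to its left, z up, the work surface at z = 0. Lengths are in mm, angles in rad, forces in N, time in s.
With the tool pointing down it reaches from about 350 to 975 mm from the base axis. Payload 7.1 kg.
Tool frame: the origin (TCP) lies midway between the tips of the shut fingers; the grasp point (between the pads) lies ctrl.grip_point_offset behind it (ctrl.grip_point_offset is the distance from the TCP to the grasp point, in mm); z points along the fingers, y is the line along which they close (so a half turn about z gives the same grasp; the last joint's range is limited). The gripper opens to 88 mm and grips with 3 to 60 N. Pads are 20 mm wide; open, the fingers measure 115 mm over their backs; the gripper's body (75 mm by 178 mm) begins 61 mm behind the grasp point.
Start: joints at [1.091, 0.423, 1.63, -0, 1.089, -0.019], TCP at [277.883, 559.809, 222.675] pointing down, gripper open.
Joint ranges: [-3, 3], [-0.9, 2.11], [0.09, 2.58], [-1.31, 4.45], [0.11, 2.69], [-2.54, 2.54]. Speed limits (rad/s): [2.39, 2.39, 3.01, 3.14, 3.14, 3.14].

## Interface

Orientations are given as a rotation vector (axis times angle).
In Python, from workcell import ctrl, get_image, close_job, finder gives the robot as it stands.
- The arm moves only by the tool servo_tool, never from a script. Its argument "deltas" is a list of rows, each a list of 2 entries, a list of its own where there are three numbers: the shift along the tool's x, y, z in mm, then the turn, a rotation vector about the tool's x, y, z in rad. A call has 1 to 5 rows; each row is the pose to reach, as a shift and turn from the pose commanded when the call began, along the tool's axes at that moment; what a row does not reach only later rows make up. A row lasts 1/12 s, in which the tool goes at most 41.7 mm and 7.16 degrees, less where a joint would pass 70% of its speed; a pose out of reach is approached as far as the arm can. A call with a gripper value outside its range is refused whole. "grip" is the closure, from -1 (fully open) to 1 (shut), so that 0 is half open, set as the call begins (left out, the last holds). The fingers move at their own pace and stop on an object; the grip force is fixed at half the most. Time passes only in rows, so rows that repeat a pose let the fingers close. It gives the time, the measured TCP pose, the force, the opening and the grip force at its end, in the units of the state.
- ctrl.get_obs(): the state, without advancing time (a new reading comes with each control period).
- get_image(name): name is "scene" or "top" or "wrist"; returns a dict with "frame" (420x560x3 uint8, blue, green, red), "depth" (420x560 float32, mm along the optical axis (not along the pixel's ray), 0 where there is no reading), "K" (3x3 intrinsics, pixels), "pose" (4x4, takes a point from camera to world coordinates). Camera axes: x right, y down, z forward; pixel columns grow to the right and rows downward; lengths in mm; the calibration is good to about 2 mm. A picture is of the moment at which its call begins.
- close_job(): hands the job in; it is judged then, once.
Trained networks look in a picture, given as the dict that the camera call returned (one of the last four; its "shot" number tells which), for a name from the list of things; names that differ only in an ending like _2 or _b are one class to them, and where a whole thing is asked for, a point or a joint stands for the part that bears it (a point fixed in the world has none). Each returns a list of dicts, best first, with "score" (0 to 1); they miss things now and then, are a little off and sometimes report something else, mostly with a low value. They report only what shows in the picture. A call takes as long as a camera call.
- finder.search_frame(query, picture): "rect" ([centre column, centre row, width, height] as shares, 0 to 1, of the picture: columns of its width, rows of its height, round what is visible of it).
- finder.silhouettes(query, picture): "mask" (420x560 bool, what is visible of it) and "rect" ([centre column, centre row, width, height] as shares, 0 to 1, of the picture: columns of its width, rows of its height, round what is visible of it).
The state is a dict: "t": time; "qpos": joint angles; "qvel": joint speeds; "joint_torque": joint torques, N m; "ee_pos": TCP position; "orientation": TCP orientation; "ft_force": force on the tool from outside, world axes, zero at the start; "moment": the same for the moment, N m; "width": finger opening in mm; "grasp_force": force on a finger pad.
Only numpy, scipy, OpenCV 4.12 (cv2) and the standard library are available. Lean on these libraries where they do the work, as an engineer would, in place of code of your own. Each camera call takes 0.05 s, during which the arm holds its last target. There are 200 camera calls.

## Working session

There is one attempt and no reset: what is moved stays moved. The work goes in short steps, Python scripts to look and compute and a tool call to move; the robot and the scene stay as the last step left them, time stands still between calls to the robot, and variables do not carry over. Pictures are saved under pics/ and viewed, at most 10 in all, crops included, and the job is handed in when it is done.

Besides the shell and the picture viewer there is one more tool, called after "Call:" by a JSON object that holds its "method" and its "body", one argument or row to a line. servo_tool: Moves the arm, as the interface text tells. Its arguments: {"type":"object","properties":{"deltas":{"type":"array","items":{"type":"array"}},"grip":{"type":"number"}},"required":["deltas"]}

```bash
mkdir -p pics
cat > h.py <<'E'
import numpy as np,cv2
from workcell import ctrl,get_image,close_job,finder
def w(p,u,v,z=None):
    K=p["K"];T=p["pose"];r=np.linalg.inv(K)@[u,v,1.]
    if z is None:
        d=p["depth"][int(round(v)),int(round(u))];return (T@np.r_[r*d,1])[:3]
    R=T[:3,:3]@r;return T[:3,3]+R*(z-T[2,3])/R[2]
def pj(p,X):
    c=np.linalg.inv(p["pose"])@np.r_[X,1];c=p["K"]@c[:3];return c[:2]/c[2]
E
python3 - <<'E'
from h import *
o=ctrl.get_obs();print(o["t"],o["ee_pos"],o["orientation"],o["ft_force"],o["width"])
for n in("top","scene"):
    p=get_image(n);cv2.imwrite(f"pics/{n}0.png",p["frame"])
    for q in("counter","reset_arm","post_top","dial_axis","zero_mark","portioner","red_cup","blue_cup","green_clip"):
        for d in finder.search_frame(q,p)[:1]:
            r=d["rect"];u,v=r[0]*560,r[1]*420
            print(n,q,round(d["score"],2),np.round([u,v,r[2]*560,r[3]*420]),np.round(w(p,u,v)))
E
```

```text
0.0 [277.6440329  559.34218904 221.93806835] [-7.17367632e-01 -3.05821873e+00  2.24678751e-03] [0.68727886 0.03341938 0.6115382 ] 87.7904527843886
top counter 0.97 [217. 202.  39.  26.] [529. 125. 107.]
top reset_arm 0.56 [212. 199.  37.  19.] [537. 134. 106.]
top post_top 0.66 [214. 199.  33.  22.] [537. 130. 105.]
top dial_axis 0.94 [228. 160. 127. 214.] [615.  94.  85.]
top zero_mark 0.86 [229. 161. 129. 215.] [613.  93.  85.]
top portioner 0.57 [229. 161. 130. 221.] [614.  93.  85.]
top red_cup 0.94 [321. 189.  35.  34.] [525. -73.  85.]
top blue_cup 0.69 [320. 187.  35.  32.] [529. -72.  86.]
top green_clip 0.96 [221. 281.  74.  18.] [392. 152.  12.]
scene counter 0.67 [322. 199.  32.  36.] [533. 128. 103.]
scene reset_arm 0.67 [321. 196.  30.  26.] [523. 143.  87.]
scene post_top 0.54 [323. 194.  25.  30.] [524. 148.  91.]
scene dial_axis 0.82 [353. 250. 221. 193.] [642.  38. 137.]
scene zero_mark 0.6 [351. 250. 215. 191.] [638.  38. 135.]
scene portioner 0.72 [353. 250. 224. 194.] [642.  39. 138.]
scene red_cup 0.62 [271. 292.  37.  38.] [545. -88.  78.]
scene blue_cup 0.68 [383. 186.  28.  34.] [620. 248.  69.]
scene green_clip 0.76 [262. 190.  43.  32.] [380. 137.   9.]
```

View pics/top0.png

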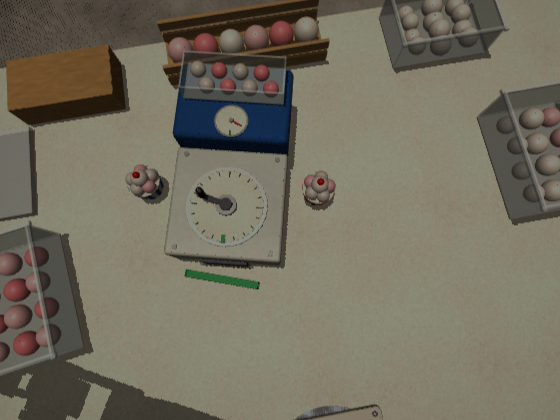

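View pics/scene0.png

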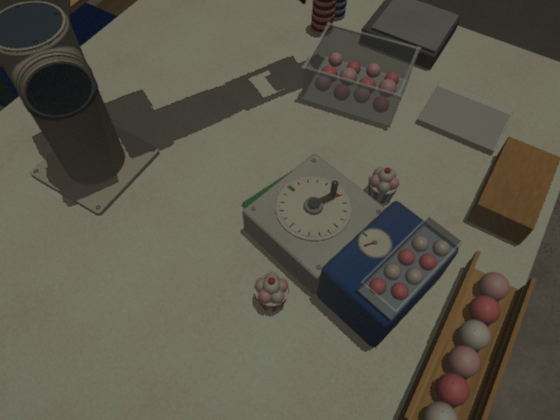

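The top view shows the dial centre near (226,205), the post near (200,191) and the green mark at (222,239). The cups are at (143,180) and (319,188), and the clip is at (221,280). The small hand reads about 65–70°, so the counter is near 4.3 rad. Next I'll fit these from depth.

Run:
```python
from h import *
print(ctrl.grip_point_offset)
p=get_image("top");K,T=p["K"],p["pose"]
v,u=np.mgrid[:420,:560];d=p["depth"]
P=np.stack([(u-K[0,2])/K[0,0]*d,(v-K[1,2])/K[1,1]*d,d],-1)@T[:3,:3].T+T[:3,3]
roi=(abs(u-226)<62)&(abs(v-205)<60)&(d>0)
dial=roi&(P[...,2]>87.2)&(P[...,2]<92)
n,l,s,c=cv2.connectedComponentsWithStats(dial.astype(np.uint8));i=1+np.argmax(s[1:,4])
cn=cv2.findContours((l==i).astype(np.uint8),0,cv2.CHAIN_APPROX_NONE)[0][0]
e=cv2.fitEllipse(cv2.convexHull(cn));print("dial",e,w(p,*e[0],89),s[i])
hsv=cv2.cvtColor(p["frame"],cv2.COLOR_BGR2HSV)
g=roi&(v<255)&(hsv[...,0]>40)&(hsv[...,0]<90)&(hsv[...,1]>90)&(hsv[...,2]>40)
print("green",g.sum(),w(p,u[g].mean(),v[g].mean(),89))
m=roi&(P[...,2]>125)&(v>165);print("post",m.sum(),P[m].mean(0),P[m].min(0),P[m].max(0))
m=(P[...,2]>70)&(P[...,2]<180)&(abs(u-143)<25)&(abs(v-182)<25)&(u<168);print("blue",P[m].min(0),P[m].max(0))
m=(P[...,2]>70)&(P[...,2]<180)&(abs(u-319)<22)&(abs(v-188)<25);print("red",P[m].min(0),P[m].max(0))
for a in(0,):
    c=p["frame"][100:270,150:300];cv2.imwrite("pics/c1.png",cv2.resize(c,None,fx=4,fy=3.5,interpolation=2))
```

```text
18.700000000000003
dial ((226.30740356445312, 206.57260131835938), (80.45397186279297, 83.37681579589844), 50.21638488769531) [522.44847836 111.56582079  89.        ] [ 186  166   81   82 4306]
green 30 [463.15771024 127.8001996   89.        ]
post 66 [544.93543291 149.4633097  141.07802873] [540.15225837 143.97197233 125.11312206] [552.69562729 156.49152784 147.34310389]
blue [589.97058249 248.5214131   70.02287483] [641.67049533 301.01729057  99.90474024]
red [ 511.07243212 -100.71262003   70.00776042] [563.28563237 -49.2041767  100.50524014]
```

View pics/c1.png

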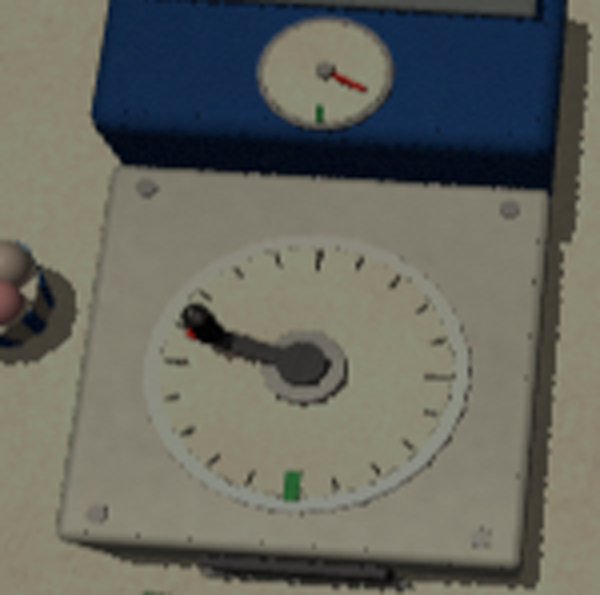

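The axis is at about (523,111) and the post at about (546,150). Zero lies at world angle 165°, so the counter reads about 4.44 rad. I'm moving over with the fingers shut and the tool yawed to line up with the dial.

Call:
{"method": "servo_tool", "body": {
  "deltas": [
    [[-33,-22,0],[0,0,-0.04]],
    [[-66,-44,0],[0,0,-0.08]],
    [[-99,-66,0],[0,0,-0.12]],
    [[-132,-88,0],[0,0,-0.16]],
    [[-165,-110,0],[0,0,-0.2]]
  ],
  "grip": 1
}}

```text
t: 1.47
ee_pos: [377.2, 386.4, 222.8]
orientation: [0.404, 3.115, 0.0]
ft_force: [0.3, 0.1, -0.6]
width: 58.1
grasp_force: 0.0
```

```bash
cat >> h.py <<'E'
from scipy.spatial.transform import Rotation as Ro
AX=np.array([523,111.,89]);Z=np.radians(165)
def st():
    o=ctrl.get_obs();R=Ro.from_rotvec(o["orientation"]).as_matrix();e=np.array(o["ee_pos"])
    q=R.T@(e-AX)  # tool-frame position relative to axis
    print("t",round(o["t"],2),"pos",np.round(e,1),"rel axis in tool",np.round(q,1),"yaw of tool x",round(np.degrees(np.arctan2(R[1,0],R[0,0])),1),"F tool",np.round(R.T@o["ft_force"],1),"w",round(o["width"],1))
E
python3 -c "from h import *;st()"
```

```text
t 1.47 pos [377.2 386.4 222.8] rel axis in tool [ 211.2  229.1 -133.8] yaw of tool x 165.2 F tool [-0.3  0.2  0.6] w 58.1
```

Call:
{"method": "servo_tool", "body": {
  "deltas": [
    [[-27,-27,0],[0,0,0]],
    [[-54,-54,0],[0,0,0]],
    [[-81,-80,0],[0,0,0]],
    [[-108,-106,0],[0,0,0]],
    [[-135,-132,0],[0,0,0]]
  ]
}}

```text
t: 1.88
ee_pos: [473.9, 223.9, 223.0]
orientation: [0.408, 3.114, 0.0]
ft_force: [1.3, -0.2, 0.1]
width: 24.6
grasp_force: 0.0
```

Call:
{"method": "servo_tool", "body": {
  "deltas": [
    [[-20,-20,0],[0,0,0]],
    [[-40,-40,10],[0,0,0]],
    [[-56,-54,30],[0,0,0]],
    [[-56,-54,50],[0,0,0]],
    [[-56,-54,50],[0,0,0]]
  ]
}}

```text
t: 2.3
ee_pos: [511.8, 157.2, 169.6]
orientation: [-0.412, -3.109, 0.003]
ft_force: [-0.4, 0.2, -0.5]
width: 0.7
grasp_force: 0.0
```

Run:
```python
from h import *
st()
for n in("scene",):
    p=get_image(n);print(pj(p,[546,150,145]))
    cv2.imwrite("pics/s2.png",cv2.resize(p["frame"][130:290,220:420],None,fx=3.5,fy=3.5,interpolation=2))
```

```text
t 2.3 pos [511.8 157.2 169.6] rel axis in tool [ 23.2  41.4 -80.6] yaw of tool x 164.9 F tool [0.4 0.1 0.5] w 0.7
[335.12183268 182.51937904]
```

View pics/s2.png

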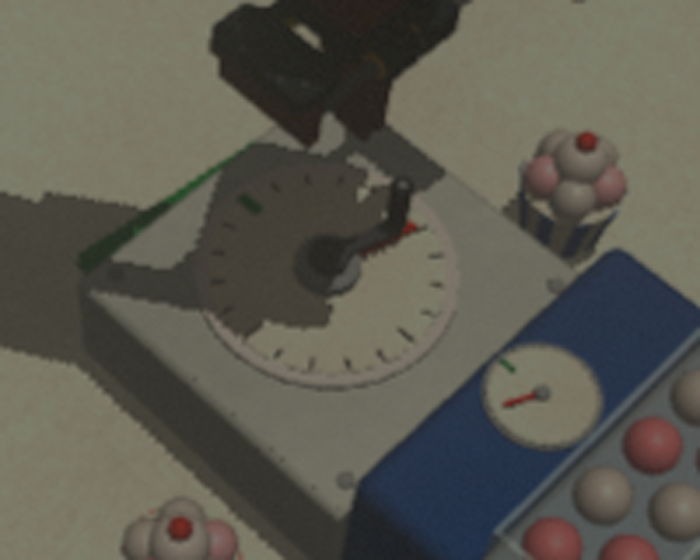

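The scene view shows the shut fingertips above and in front of the post, at about (340,150) against the post at (400,190) in the crop. The space below is clear, so I'm descending to z≈116.

Call:
{"method": "servo_tool", "body": {
  "deltas": [
    [[0,0,20],[0,0,0]],
    [[-2,1,40],[0,0,0]],
    [[-3,1,54],[0,0,0]],
    [[-3,1,54],[0,0,0]]
  ]
}}

```text
t: 2.68
ee_pos: [515.3, 159.6, 117.5]
orientation: [-0.406, -3.112, 0.002]
ft_force: [-1.1, -0.1, -0.3]
width: 0.6
grasp_force: 0.0
```

Run:
```python
from h import *
st()
# circle path, r=47, phi from 295 by 6deg rows, tool-frame
ph=np.radians(np.arange(295,19,-6));X=np.c_[47*np.cos(ph),-47*np.sin(ph)]
for i in range(0,len(X)-1,5): print(np.degrees(ph[i]).round(),(X[i+1:i+6]-X[i]).round(1).tolist())
```

```text
t 2.68 pos [515.3 159.6 117.5] rel axis in tool [ 20.   45.  -28.5] yaw of tool x 165.1 F tool [ 1.1 -0.4  0.3] w 0.6
295.0 [[-4.6, 1.8], [-9.3, 3.2], [-14.1, 4.1], [-19.0, 4.4], [-24.0, 4.2]]
265.0 [[-4.9, -0.7], [-9.6, -1.9], [-14.3, -3.6], [-18.7, -5.7], [-22.9, -8.3]]
235.0 [[-3.9, -3.0], [-7.4, -6.4], [-10.6, -10.2], [-13.3, -14.3], [-15.6, -18.6]]
205.0 [[-1.8, -4.6], [-3.2, -9.3], [-4.1, -14.1], [-4.4, -19.0], [-4.2, -24.0]]
175.0 [[0.7, -4.9], [1.9, -9.6], [3.6, -14.3], [5.7, -18.7], [8.3, -22.9]]
145.0 [[3.0, -3.9], [6.4, -7.4], [10.2, -10.6], [14.3, -13.3], [18.6, -15.6]]
115.0 [[4.6, -1.8], [9.3, -3.2], [14.1, -4.1], [19.0, -4.4], [24.0, -4.2]]
85.0 [[4.9, 0.7], [9.6, 1.9], [14.3, 3.6], [18.7, 5.7], [22.9, 8.3]]
55.0 [[3.9, 3.0], [7.4, 6.4], [10.6, 10.2], [13.3, 14.3], [15.6, 18.6]]
```

Call:
{"method": "servo_tool", "body": {
  "deltas": [
    [[-4.6,0.5,0],[0,0,0]],
    [[-9.3,1.2,0],[0,0,0]],
    [[-14.1,2,0],[0,0,0]],
    [[-19,2.2,0],[0,0,0]],
    [[-24,2,0],[0,0,0]]
  ]
}}

```text
t: 3.1
ee_pos: [541.2, 155.0, 119.6]
orientation: [0.408, 3.114, 0.001]
ft_force: [-0.7, 0.4, 0.7]
width: 0.4
grasp_force: 0.5
```

Call:
{"method": "servo_tool", "body": {
  "deltas": [
    [[-4.9,-0.7,0],[0,0,0]],
    [[-9.6,-1.9,0],[0,0,0]],
    [[-14.3,-3.6,0],[0,0,0]],
    [[-18.7,-5.7,0],[0,0,0]],
    [[-22.9,-8.3,0],[0,0,0]]
  ]
}}

```text
t: 3.52
ee_pos: [560.8, 140.7, 118.7]
orientation: [0.409, 3.115, 0.0]
ft_force: [0.9, 0.2, -0.1]
width: 0.3
grasp_force: 0.4
```

```bash
cat >> h.py <<'E'
def post(p):
    K,T=p["K"],p["pose"];v,u=np.mgrid[:420,:560];d=p["depth"]
    P=np.stack([(u-K[0,2])/K[0,0]*d,(v-K[1,2])/K[1,1]*d,d],-1)@T[:3,:3].T+T[:3,3]
E
python3 - <<'E'
from h import *
st();p=get_image("scene")
cv2.imwrite("pics/s3.png",cv2.resize(p["frame"][130:290,220:420],None,fx=3.5,fy=3.5,interpolation=2))
E
```

```text
t 3.52 pos [560.8 140.7 118.7] rel axis in tool [-28.9  38.4 -29.6] yaw of tool x 165.1 F tool [-0.8  0.4  0.1] w 0.3
```

View pics/s3.png

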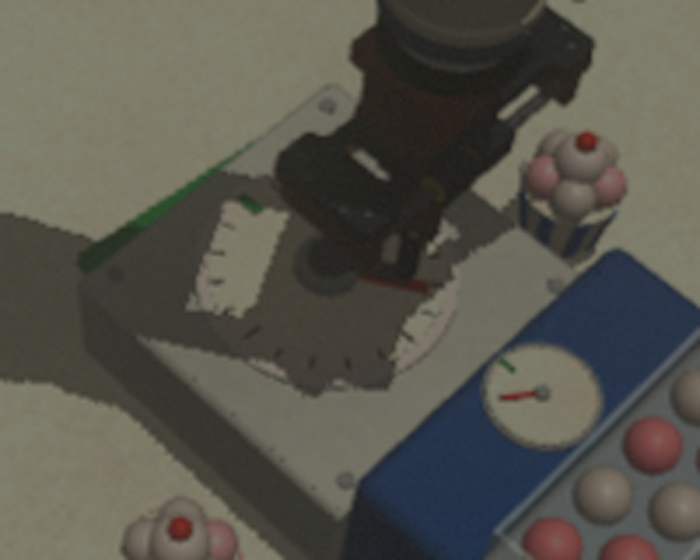

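The pointer has turned clockwise with the finger, and its tip is now at (425,287) in the crop. I'm continuing round.

Call:
{"method": "servo_tool", "body": {
  "deltas": [
    [[-3.9,-3,0],[0,0,0]],
    [[-7.4,-6.4,0],[0,0,0]],
    [[-10.6,-10.2,0],[0,0,0]],
    [[-13.3,-14.3,0],[0,0,0]],
    [[-15.6,-18.6,1],[0,0,0]]
  ]
}}

```text
t: 3.98
ee_pos: [570.8, 118.5, 117.8]
orientation: [0.408, 3.114, 0.0]
ft_force: [0.8, 0.8, 0.7]
width: 0.6
grasp_force: 0.5
```

Call:
{"method": "servo_tool", "body": {
  "deltas": [
    [[-1.8,-4.6,0],[0,0,0]],
    [[-3.2,-9.3,0],[0,0,0]],
    [[-4.1,-14.1,0],[0,0,0]],
    [[-4.4,-19,0],[0,0,0]],
    [[-4.2,-24,0],[0,0,0]]
  ]
}}

```text
t: 4.4
ee_pos: [568.2, 94.2, 117.7]
orientation: [-0.409, -3.115, -0.0]
ft_force: [1.0, 0.5, -0.4]
width: 0.1
grasp_force: 0.5
```

```bash
python3 -c "
from h import *
st()
p=get_image('scene')
cv2.imwrite('pics/s4.png',cv2.resize(p['frame'][130:290,220:420],None,fx=3.5,fy=3.5,interpolation=2))"
```

```text
t 4.4 pos [568.2  94.2 117.7] rel axis in tool [-48.   -4.6 -28.7] yaw of tool x 165.1 F tool [-0.8  0.7  0.4] w 0.1
```

View pics/s4.png

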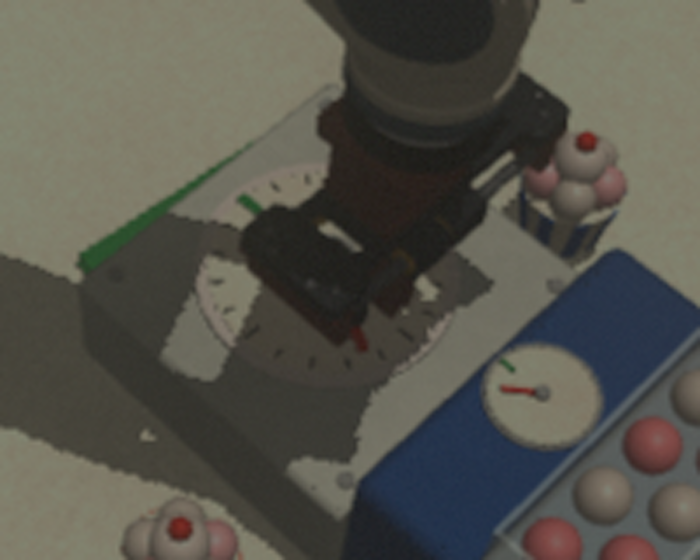

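The pointer tip is now at (360,340) and still turning with the finger. I'm continuing to about φ=85°.

Call:
{"method": "servo_tool", "body": {
  "deltas": [
    [[0.7,-4.9,0],[0,0,0]],
    [[1.9,-9.6,0],[0,0,0]],
    [[3.6,-14.3,0],[0,0,0]],
    [[5.7,-18.7,0],[0,0,0]],
    [[8.3,-22.9,0],[0,0,0]]
  ]
}}

```text
t: 4.87
ee_pos: [554.2, 74.2, 117.7]
orientation: [0.408, 3.115, -0.0]
ft_force: [0.6, 0.1, 0.0]
width: 0.4
grasp_force: 0.4
```

Call:
{"method": "servo_tool", "body": {
  "deltas": [
    [[3,-3.9,0],[0,0,0]],
    [[6.4,-7.4,0],[0,0,0]],
    [[10.2,-10.6,0],[0,0,0]],
    [[14.3,-13.3,0],[0,0,0]],
    [[18.6,-15.6,0],[0,0,0]]
  ]
}}

```text
t: 5.28
ee_pos: [531.9, 64.2, 117.7]
orientation: [0.409, 3.115, -0.0]
ft_force: [0.8, 0.2, -0.4]
width: 0.6
grasp_force: 0.4
```

Call:
{"method": "servo_tool", "body": {
  "deltas": [
    [[4.6,-1.8,0],[0,0,0]],
    [[9.3,-3.2,0],[0,0,0]],
    [[14.1,-4.1,0],[0,0,0]],
    [[19,-4.4,0],[0,0,0]],
    [[24,-4.2,0],[0,0,0]]
  ]
}}

```text
t: 5.7
ee_pos: [507.7, 66.7, 117.7]
orientation: [0.409, 3.115, -0.0]
ft_force: [0.7, 0.6, 0.4]
width: 0.5
grasp_force: 0.5
```

```bash
python3 -c "
from h import *
st()
p=get_image('scene')
cv2.imwrite('pics/s5.png',cv2.resize(p['frame'][130:290,220:420],None,fx=3.5,fy=3.5,interpolation=2))"
```

```text
t 5.7 pos [507.7  66.7 117.7] rel axis in tool [  3.4 -46.8 -28.7] yaw of tool x 165.1 F tool [-0.6  0.7 -0.4] w 0.5
```

View pics/s5.png

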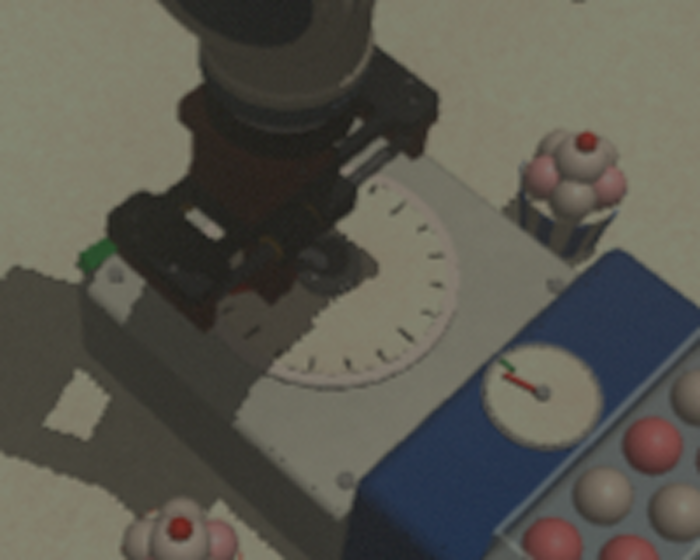

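The small hand has nearly reached its green mark. I'm slowing down from here.

Call:
{"method": "servo_tool", "body": {
  "deltas": [
    [[4.9,0.7,0],[0,0,0]],
    [[9.6,1.9,0],[0,0,0]],
    [[14.3,3.6,0],[0,0,0]],
    [[18.7,5.7,0],[0,0,0]],
    [[22.9,8.3,0],[0,0,0]]
  ]
}}

```text
t: 6.17
ee_pos: [487.4, 80.7, 117.6]
orientation: [-0.408, -3.114, 0.0]
ft_force: [-1.0, -1.0, -1.0]
width: 0.7
grasp_force: 0.4
```

Call:
{"method": "servo_tool", "body": {
  "deltas": [
    [[3,2,0],[0,0,0]],
    [[6,4,0],[0,0,0]],
    [[9,6.5,0],[0,0,0]],
    [[12,9,0],[0,0,0]],
    [[14,11,0],[0,0,0]]
  ]
}}

```text
t: 6.58
ee_pos: [477.1, 95.1, 117.6]
orientation: [-0.408, -3.115, 0.0]
ft_force: [0.9, -0.5, -0.6]
width: 0.8
grasp_force: 0.4
```

```bash
python3 -c "
from h import *
st()"
```

```text
t 6.58 pos [477.1  95.1 117.6] rel axis in tool [ 40.3 -27.2 -28.6] yaw of tool x 165.1 F tool [-1.  -0.2  0.6] w 0.8
```

Call:
{"method": "servo_tool", "body": {
  "deltas": [
    [[1,1,0],[0,0,0]],
    [[2,2,0],[0,0,0]],
    [[3,3,0],[0,0,0]],
    [[4,4,0],[0,0,0]],
    [[4.5,5,0],[0,0,0]]
  ]
}}

```text
t: 7.0
ee_pos: [474.4, 100.8, 117.7]
orientation: [-0.409, -3.115, -0.0]
ft_force: [-0.0, -1.0, 0.2]
width: 0.3
grasp_force: 0.4
```

```bash
python3 -c "
from h import *
st()"
```

```text
t 7.0 pos [474.4 100.8 117.7] rel axis in tool [ 44.4 -22.4 -28.7] yaw of tool x 165.1 F tool [-0.2 -1.  -0.2] w 0.3
```

Call:
{"method": "servo_tool", "body": {
  "deltas": [
    [[0,0.5,0],[0,0,0]],
    [[0,1,0],[0,0,0]],
    [[0,2,0],[0,0,0]],
    [[0,3,0],[0,0,0]],
    [[0,3,0],[0,0,0]]
  ]
}}

```text
t: 7.42
ee_pos: [475.2, 103.7, 117.7]
orientation: [-0.409, -3.115, -0.0]
ft_force: [-0.7, 0.1, -0.5]
width: 0.6
grasp_force: 0.4
```

```bash
python3 -c "
from h import *
st()"
```

```text
t 7.42 pos [475.2 103.7 117.7] rel axis in tool [ 44.3 -19.3 -28.7] yaw of tool x 165.1 F tool [ 0.7 -0.1  0.5] w 0.6
```

Not at the stop yet. I'm stepping on in 3 mm calls and reading the force after each.

Call:
{"method": "servo_tool", "body": {
  "deltas": [
    [[0,1,0],[0,0,0]],
    [[0,2,0],[0,0,0]],
    [[0,3,0],[0,0,0]],
    [[0,3,0],[0,0,0]]
  ]
}}

```text
t: 7.75
ee_pos: [476.1, 106.7, 117.7]
orientation: [0.408, 3.115, 0.0]
ft_force: [0.8, 0.0, -1.1]
width: 0.6
grasp_force: 0.4
```

Call:
{"method": "servo_tool", "body": {
  "deltas": [
    [[0,1,0],[0,0,0]],
    [[0,2,0],[0,0,0]],
    [[0,3,0],[0,0,0]],
    [[0,3,0],[0,0,0]]
  ]
}}

```text
t: 8.08
ee_pos: [476.7, 109.4, 117.6]
orientation: [-0.408, -3.115, 0.0]
ft_force: [-0.9, -1.9, 0.3]
width: 0.3
grasp_force: 1.1
```

```bash
python3 -c "
from h import *
st()
p=get_image('scene')
cv2.imwrite('pics/s6.png',cv2.resize(p['frame'][130:290,220:420],None,fx=3.5,fy=3.5,interpolation=2))"
```

```text
t 8.08 pos [476.7 109.4 117.6] rel axis in tool [ 44.4 -13.5 -28.6] yaw of tool x 165.1 F tool [ 0.4 -2.1 -0.3] w 0.3
```

View pics/s6.png

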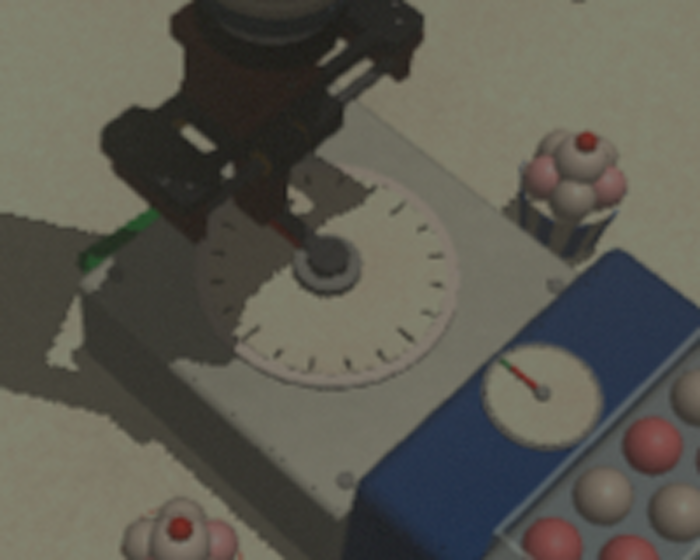

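The small hand is on its mark and the force is rising at about 2 N, so this is the stop. I'm pressing a few millimetres further.

Call:
{"method": "servo_tool", "body": {
  "deltas": [
    [[0,1,0],[0,0,0]],
    [[0,2,0],[0,0,0]],
    [[0,3,0],[0,0,0]],
    [[0,3,0],[0,0,0]]
  ]
}}

```text
t: 8.47
ee_pos: [477.3, 112.2, 117.6]
orientation: [-0.408, -3.115, 0.001]
ft_force: [0.1, -5.0, 0.3]
width: 0.9
grasp_force: 2.4
```

Call:
{"method": "servo_tool", "body": {
  "deltas": [
    [[0,0.5,0],[0,0,0]],
    [[0,1,0],[0,0,0]],
    [[0,2,0],[0,0,0]],
    [[0,2,0],[0,0,0]]
  ]
}}

```text
t: 8.8
ee_pos: [477.7, 114.0, 117.6]
orientation: [-0.408, -3.114, 0.001]
ft_force: [-1.2, -6.4, 0.9]
width: 0.5
grasp_force: 3.2
```

```bash
python3 -c "
from h import *
st()"
```

```text
t 8.8 pos [477.7 114.  117.6] rel axis in tool [ 44.5  -8.8 -28.6] yaw of tool x 165.1 F tool [-0.5 -6.5 -0.9] w 0.5
```

The force rises about 1 N per mm, which confirms the stop. I'm holding at 7–8 N for about 1.6 s.

Call:
{"method": "servo_tool", "body": {
  "deltas": [
    [[0,1,0],[0,0,0]],
    [[0,1,0],[0,0,0]],
    [[0,1,0],[0,0,0]],
    [[0,1,0],[0,0,0]],
    [[0,1,0],[0,0,0]]
  ]
}}

```text
t: 9.22
ee_pos: [477.8, 114.7, 117.6]
orientation: [-0.408, -3.114, 0.002]
ft_force: [-1.7, -6.5, 0.7]
width: 0.1
grasp_force: 3.5
```

Call:
{"method": "servo_tool", "body": {
  "deltas": [
    [[0,0,0],[0,0,0]],
    [[0,0,0],[0,0,0]],
    [[0,0,0],[0,0,0]],
    [[0,0,0],[0,0,0]],
    [[0,0,0],[0,0,0]]
  ]
}}

```text
t: 9.63
ee_pos: [477.8, 114.7, 117.6]
orientation: [-0.408, -3.114, 0.002]
ft_force: [-2.1, -6.8, 0.8]
width: 0.6
grasp_force: 3.5
```

Call:
{"method": "servo_tool", "body": {
  "deltas": [
    [[0,0,0],[0,0,0]],
    [[0,0,0],[0,0,0]],
    [[0,0,0],[0,0,0]],
    [[0,0,0],[0,0,0]],
    [[0,0,0],[0,0,0]]
  ]
}}

```text
t: 10.05
ee_pos: [477.8, 114.6, 117.6]
orientation: [-0.408, -3.114, 0.002]
ft_force: [-1.9, -7.1, 1.2]
width: 0.4
grasp_force: 3.5
```

Call:
{"method": "servo_tool", "body": {
  "deltas": [
    [[0,0,0],[0,0,0]],
    [[0,0,0],[0,0,0]],
    [[0,0,0],[0,0,0]],
    [[0,0,0],[0,0,0]],
    [[0,0,0],[0,0,0]]
  ]
}}

```text
t: 10.47
ee_pos: [477.8, 114.7, 117.5]
orientation: [-0.408, -3.114, 0.002]
ft_force: [-1.8, -6.5, 0.7]
width: 0.5
grasp_force: 3.5
```

I'm backing off slowly and then lifting away.

Call:
{"method": "servo_tool", "body": {
  "deltas": [
    [[0,-1,0],[0,0,0]],
    [[0,-2,0],[0,0,0]],
    [[0,-3,0],[0,0,0]],
    [[0,-4,0],[0,0,0]],
    [[0,-5,0],[0,0,0]]
  ]
}}

```text
t: 10.88
ee_pos: [477.0, 110.4, 117.7]
orientation: [-0.409, -3.115, -0.0]
ft_force: [-0.4, -2.8, -0.2]
width: 0.3
grasp_force: 1.5
```

Call:
{"method": "servo_tool", "body": {
  "deltas": [
    [[0,-1,0],[0,0,0]],
    [[0,-2,0],[0,0,0]],
    [[0,-4,0],[0,0,0]],
    [[0,-8,0],[0,0,0]],
    [[0,-14,0],[0,0,0]]
  ]
}}

```text
t: 11.3
ee_pos: [473.8, 97.0, 117.8]
orientation: [0.408, 3.114, 0.001]
ft_force: [-0.8, 0.1, 0.2]
width: 0.1
grasp_force: 0.0
```

Call:
{"method": "servo_tool", "body": {
  "deltas": [
    [[0,-5,-10],[0,0,0]],
    [[0,-8,-30],[0,0,0]],
    [[20,-10,-60],[0,0,0]],
    [[50,-20,-90],[0,0,0]],
    [[80,-40,-100],[0,0,0]]
  ]
}}

```text
t: 11.72
ee_pos: [387.8, 79.5, 221.3]
orientation: [0.408, 3.109, 0.004]
ft_force: [0.7, -0.7, 1.1]
width: 0.2
grasp_force: 0.0
```

Call:
{"method": "servo_tool", "body": {
  "deltas": [
    [[20,-30,0],[0,0,0]],
    [[20,-70,0],[0,0,0]],
    [[20,-105,0],[0,0,0]],
    [[20,-140,0],[0,0,0]],
    [[20,-140,0],[0,0,0]]
  ]
}}

```text
t: 12.13
ee_pos: [328.8, -55.5, 218.5]
orientation: [0.417, 3.112, -0.002]
ft_force: [0.1, 0.7, -1.0]
width: 0.3
grasp_force: 0.0
```

```bash
python3 -c "
from h import *
st()
p=get_image('top')
cv2.imwrite('pics/t7.png',cv2.resize(p['frame'][100:300,110:350],None,fx=3,fy=3,interpolation=2))"
```

```text
t 12.13 pos [328.8 -55.5 218.5] rel axis in tool [ 143.3 -211.9 -129.5] yaw of tool x 164.7 F tool [0.1 0.7 1. ] w 0.3
```

View pics/t7.png

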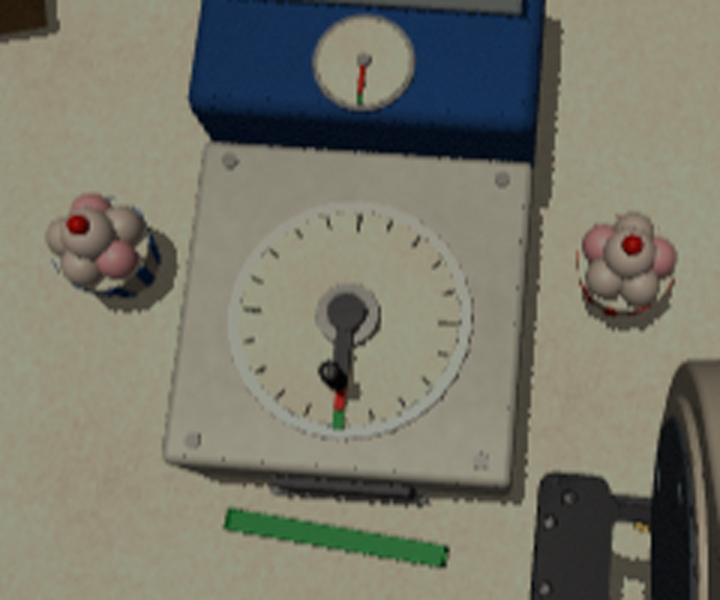

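The pointer (340,400) sits on the green mark (339,420), and the small hand is on its mark too. The cups and clip haven't moved and the robot is clear.

```bash
python3 -c "
from h import *
print(close_job())"
```

```text
the job is handed in; nothing more can be done
None
```

The counter is zeroed: I pushed the post clockwise to the zero stop, held it there at about 7 N for over a second, and let go with the pointer on the green mark and the cups and clip untouched; the job is handed in.

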